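# Clamp the disc filter's cover and hold its bayonet collar home

## Robot

A 6-joint arm with a two-finger parallel gripper is mounted at the origin on a cart in front of the work surface, level with it; the furniture and walls round the work are solid. World frame = base frame: x ahead of the robot, y to its left, z up, the work surface at z = 0. Lengths are in m, angles in rad, forces in N, time in s.
With the tool pointing down it reaches from about 0.325 to 0.9 m from the base axis. Payload 6.1 kg.
Tool frame: the origin (TCP) lies midway between the tips of the shut fingers; the grasp point (between the pads) lies 19 mm behind it; z points along the fingers, y is the line along which they close (so a half turn about z gives the same grasp; the last joint's range is limited). The gripper opens to 85 mm and grips with 20 to 120 N. Pads are 22 mm wide; open, the fingers measure 114 mm over their backs; the gripper's body (76 mm by 85 mm) begins 54 mm behind the grasp point. The pads swing forward as they close: fully open they stand 13 mm farther back than shut.
Start: joints at [1.098, 0.22, 1.526, -0, 1.395, -0.126], TCP at [0.212, 0.588, 0.195] pointing down, gripper open.
Joint ranges: [-2.98, 2.98], [-0.91, 2.08], [0.09, 2.57], [-1.24, 4.39], [0.2, 2.65], [-2.68, 2.68]. Speed limits (rad/s): [2.57, 2.57, 3.01, 3.14, 3.14, 3.14].

## Interface

Orientations are given as [roll, pitch, yaw] about the fixed x, y, z axes, in that order (R = Rz(yaw) Ry(pitch) Rx(roll)).
In Python, from plant import movep, move_l, set_joints, gripper_to, hold, inverse_kinematics, observe, get_image, get_calibration, Unreachable, job_done gives the robot as it stands. Calls block until the motion is done:
- movep(position, orientation): joint-space move of the TCP to a pose.
- move_l(position, feed=0.15, rotation=None, max_force=None): straight line of the TCP; rotation=None keeps the orientation; feed is the mean speed in m/s. With max_force (N) it stops when the force on the tool has changed by that much, and returns True; else False.
- set_joints(angles): joint-space move.
- gripper_to(opening, f_grip=None): finger opening in m; f_grip is the grip in N (None keeps the last); returns when the fingers have stopped.
- hold(seconds).
- inverse_kinematics(position, orientation): joint angles nearest the present ones, or None.
- observe(): the state.
- get_image(name): name is "side" or "top" or "wrist"; returns (picture, depth): 480x640x3 uint8, red, green, blue; 480x640 float32, m along the optical axis (not along the pixel's ray), 0 where there is no reading.
- get_calibration(name): a dict with "intrinsics" (3x3 intrinsics, pixels), "dist_coeffs" ([k1, k2, p1, p2, k3] as OpenCV has them; the pictures are not rectified), "world_from_camera" (4x4, takes a point from camera to world coordinates). Camera axes: x right, y down, z forward; pixel columns grow to the right and rows downward; lengths in m; the calibration is good to about 2 mm. A picture is of the moment at which its call begins: read the wrist's pose just before it. get_calibration takes no time and is no camera call; for the wrist camera it gives the pose at the moment of the call.
A pose or a line that the arm cannot do raises Unreachable and nothing moves.
- job_done(): hands the job in; it is judged then, once.
The state is a dict: "time_s": time; "q": joint angles; "joint_velocities": joint speeds; "joint_torque": joint torques, N m; "eef_pos": TCP position; "tcp_rot": TCP orientation; "ft_force": force on the tool from outside, world axes, zero at the start; "torque": the same for the moment, N m; "opening": finger opening in m; "grasp_force": force on a finger pad.
Only numpy, scipy, OpenCV 4.12 (cv2) and the standard library are available. Lean on these libraries where they do the work, as an engineer would, in place of code of your own. Each camera call takes 0.05 s, during which the arm holds its last target. There are 200 camera calls.

## Task

Close up the steel disc filter holder on the bench. First turn its three black hand knobs clockwise, each to its end stop, so that the cover is clamped down before the seal spring loads it. Then turn the knurled metal collar on the inlet in the middle until the hidden keyways inside it drop over the pins, push it down against its spring until it is fully home, and keep holding it there so that I can slip in the locking clip: finish while still holding it down, and leave the things standing round about alone.

Things in the scene. Friction and masses are not known exactly. Their poses are not given: they have to be found in the camera images.
- filter: Round stainless disc filter holder, 200 mm across, on three short legs, fixed to the bench. Origin: its axis at bench level; z up. The flat cover's top is 86 mm above the bench. The three knobs stand on it at 78 mm radius, 120 degrees apart, knob 1 along the holder's own x. Below the flange an outlet pipe reaches 108 mm out along its -x.
- bolt1_grip (a point): Middle of black hand knob 1's grip, on its upright axis, 25 mm above the cover (111 mm above the bench). The grip is fluted, round, 30 mm across, from 12 to 38 mm above the cover, on a 21 mm shank, and can be gripped at any angle; 35 mm free all round it. A 5 mm high steel stop stud stands on the cover 21 mm from the axis.
- bolt2_grip (a point): The same for hand knob 2.
- bolt3_grip (a point): The same for hand knob 3.
- bolt1 (a joint): Angle of knob 1, a captive quarter-turn bolt, in rad: grows as it turns clockwise seen from above, and ends at a stop at 1.6 (clamped). It begins between 0.3 and 0.8, so 0.8 to 1.3 rad remain. Friction of about 0.07 N m keeps it where it is left; it does not rise or sink.
- bolt2 (a joint): The same for knob 2.
- bolt3 (a joint): The same for knob 3.
- collar_center (a point): Centre (half-way up, on the axis) of the bayonet collar: knurled aluminium ring, 52 mm across, 36 mm high, open in the middle, 0.2 kg, loose on the inlet spigot with 1.5 mm play all round. At the start it rests on three hidden pins, this centre 124 mm above the bench. Turn it either way: within 1.8 rad its three hidden keyways (120 degrees apart) meet the pins; their place is not given.
- collar_seat (a point): Where the collar's lower edge stands when home: top of the boss in the middle of the cover, on the holder's axis, 92 mm above the bench; the boss is 68 mm across. At the start the collar's lower edge is 14 mm above it. Fully home the collar's centre is 18 mm above this point (110 mm above the bench). The collar fits within about 0.1 rad either side of the right angle.
- spigot_top (a point): Top centre of the inlet spigot, an upright steel tube 26 mm across in the collar's bore, 138 mm above the bench. Under light pressure (3 to 8 N) at the right angle the collar sinks: 7 mm freely, and it can no longer be turned; then a sprung seal resists, 6 N rising to 11 N over the last 7 mm. Let go, it springs up 7 mm.
- scraper: Bystander: scraper with black handle, 199 mm long, lying on the bench.
- tape_roll: Bystander: roll of tape, 68 mm across, 18 mm high, lying flat; origin under its centre.
- screw_jar: Bystander: white screw-lid jar, 70 mm across, 66 mm high; origin under its centre.
- frosted_jar: Bystander: frosted jar, 90 mm across, 85 mm high; origin under its centre.

How it is judged:
On the way, in this order (a step that is already met when the one before it is completed fails the run):
1. all three hand knobs are turned to their end stops (value of joint each of bolt1, bolt2, bolt3 above 1.5 rad), for 0.2 s.
2. the collar's keyways have dropped over the pins (z of collar_center in the frame of filter below 0.119 m and horizontal distance between collar_center and filter below 0.004 m), for 0.1 s.
At the end, for the whole second after the job is handed in: The collar is held fully home by the gripper's fingers (centre within 2 mm of its lowest height, level, on the holder's axis, the fingers bearing on it with more than 2 N) and all three knobs are within 0.1 rad of their end stops (all of step 1 and z of collar_center in the frame of filter below 0.112 m and horizontal distance between collar_center and filter below 0.004 m and angle between collar_center's own z axis and vertical below 0.08 rad and contact force between the fingers and collar above 2 N); the arm keeps its last pose, push and grip.
It fails at once if a bystander was pushed more than 30 mm or knocked over (distance of any of scraper, tape_roll, screw_jar, frosted_jar from where it was at the start of the episode above 0.03 m or angle between any of screw_jar, frosted_jar's own z axis and vertical above 0.5 rad).
It also fails if it takes over 72 s, if anything falls off the work surface, if the arm or the gripper's body presses on something with over 40 N, if the wrist force passes 120 N, or if a joint passes its speed limit or range.

## Working session

There is one attempt and no reset: what is moved stays moved. The work goes in short steps, each a Python script; the robot and the scene stay as the last script left them, time stands still between calls to the robot, and variables do not carry over. Pictures are saved under pics/ and viewed, at most 10 in all, crops included, and the job is handed in when it is done.

```bash
ls; mkdir -p pics; python3 - <<'E'
from plant import *
import cv2,numpy as np
o=observe();print(o)
for n in("top","side"):
    im,d=get_image(n);cv2.imwrite(f"pics/{n}0.png",im[:,:,::-1]);np.save(f"pics/{n}0.npy",d)
    print(get_calibration(n))
E
```

```text
pics
{'time_s': 0.0, 'q': array([ 1.09790034e+00,  2.21238341e-01,  1.52760351e+00,  5.70457265e-06,
        1.39468928e+00, -1.26086348e-01]), 'joint_velocities': array([-0.00270112, -0.00050799, -0.00089288, -0.00073764,  0.00105955,
        0.00057087]), 'joint_torque': array([-3.06612365e-04, -4.96935332e+01, -3.89376569e+01, -2.74227496e-04,
        1.15928732e-02,  2.99788746e-05]), 'eef_pos': array([0.21212403, 0.58719186, 0.19399576]), 'tcp_rot': array([-3.13967028e+00, -2.49337040e-04,  2.79478178e+00]), 'ft_force': array([-0.58440592, -0.17800262, -0.56115855]), 'torque': array([-0.01297305, -0.05889828, -0.02174009]), 'grasp_force': 0.0, 'opening': 0.08554708942152743}
{'intrinsics': array([[489.26328071,   0.        , 326.35359017],
       [  0.        , 489.26328071, 238.90901534],
       [  0.        ,   0.        ,   1.        ]]), 'dist_coeffs': array([-0.00044838,  0.        ,  0.        ,  0.        ,  0.        ]), 'world_from_camera': array([[ 0.00344159, -0.99520252,  0.09777578,  0.47640368],
       [-0.99992534, -0.00227847,  0.01200492, -0.12851262],
       [-0.01172455, -0.09780979, -0.99513606,  1.25832443],
       [ 0.        ,  0.        ,  0.        ,  1.        ]])}
{'intrinsics': array([[546.68556562,   0.        , 316.6248663 ],
       [  0.        , 546.68556562, 236.00463573],
       [  0.        ,   0.        ,   1.        ]]), 'dist_coeffs': array([-0.12523786,  0.        ,  0.        ,  0.        ,  0.        ]), 'world_from_camera': array([[ 0.83058615, -0.47573091,  0.28949394,  0.19867759],
       [-0.55663076, -0.6933442 ,  0.45764181, -0.68797677],
       [-0.01699541, -0.54125218, -0.84068855,  1.19549979],
       [ 0.        ,  0.        ,  0.        ,  1.        ]])}
```

View pics/top0.png

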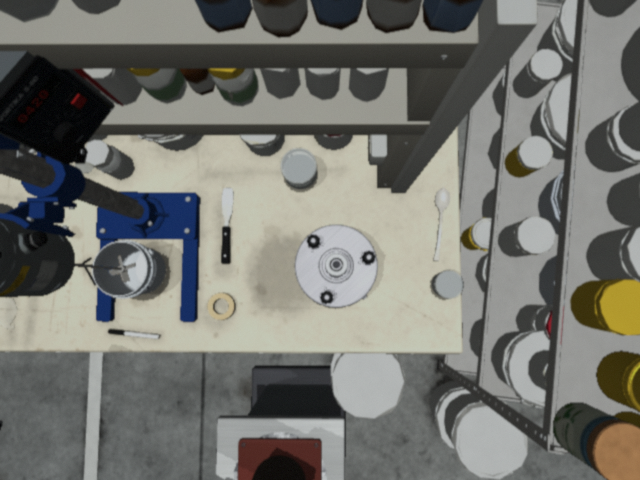

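View pics/side0.png

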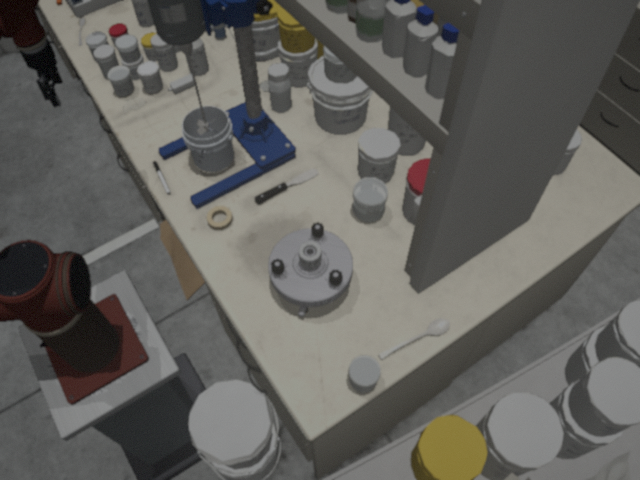

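Top picture: filter at about (336,265), with knobs at about (314,241), (369,257) and (327,297). The frosted jar is at (299,168), the white jar at (447,284), the tape at (221,306) and the scraper at (227,225). A shelf and post stand behind.

```bash
cat >h.py <<'E'
from plant import *
import cv2,numpy as np
def ray(cal,uv):
    p=cv2.undistortPoints(np.array([[uv]],float),cal["intrinsics"],cal["dist_coeffs"])[0,0]
    T=cal["world_from_camera"];return T[:3,3],T[:3,:3]@np.r_[p,1]
def atz(cal,uv,z):
    o,d=ray(cal,uv);return o+d*(z-o[2])/d[2]
def atd(cal,uv,dep):
    o,d=ray(cal,uv);return o+d*dep
E
python3 - <<'E'
from h import *
c=get_calibration("top");d=np.load("pics/top0.npy")
for uv,z in(((336,265),.142),((314,241),.124),((369,257),.124),((327,297),.124),((299,168),.085),((447,284),.066),((400,150),.3)):
    print(uv,atz(c,uv,z).round(4),atd(c,uv,d[uv[1],uv[0]]).round(4))
for r in range(100,200,12): print(r,[atd(c,(u,r),d[r,u]).round(2).tolist() for u in(300,340,395,)])
im,_=get_image("top");cv2.imwrite("pics/tc.png",cv2.resize(im[215:315,280:390,::-1],None,fx=6,fy=6,interpolation=cv2.INTER_CUBIC)[:600])
E
```

```text
(336, 265) [ 0.5264 -0.1372  0.142 ] [ 0.5271 -0.1374  0.1243]
(314, 241) [ 0.5829 -0.0861  0.124 ] [ 0.583  -0.086   0.1229]
(369, 257) [ 0.5459 -0.2139  0.124 ] [ 0.5458 -0.2137  0.1266]
(327, 297) [ 0.4534 -0.1168  0.124 ] [ 0.4535 -0.1168  0.1266]
(299, 168) [ 0.7658 -0.0468  0.085 ] [ 0.7671 -0.0465  0.0799]
(447, 284) [ 0.4846 -0.4065  0.066 ] [ 0.4846 -0.4068  0.0649]
(400, 150) [ 0.7496 -0.2637  0.3   ] [ 0.7344 -0.2561  0.3535]
100 [[0.77, -0.08, 0.51], [0.77, -0.14, 0.52], [0.77, -0.23, 0.51]]
112 [[0.75, -0.08, 0.52], [0.75, -0.14, 0.52], [0.75, -0.23, 0.52]]
124 [[0.73, -0.08, 0.51], [0.73, -0.14, 0.51], [0.73, -0.23, 0.51]]
136 [[0.87, -0.04, 0.0], [0.84, -0.15, 0.11], [0.76, -0.24, 0.37]]
148 [[0.82, -0.05, 0.08], [0.84, -0.15, 0.0], [0.73, -0.24, 0.37]]
160 [[0.79, -0.05, 0.08], [0.81, -0.15, 0.0], [0.74, -0.26, 0.28]]
172 [[0.76, -0.05, 0.08], [0.78, -0.15, 0.0], [0.74, -0.27, 0.17]]
184 [[0.73, -0.05, 0.07], [0.75, -0.15, -0.01], [0.73, -0.28, 0.08]]
196 [[0.71, -0.04, -0.0], [0.71, -0.15, 0.0], [0.71, -0.29, 0.0]]
```

View pics/tc.png

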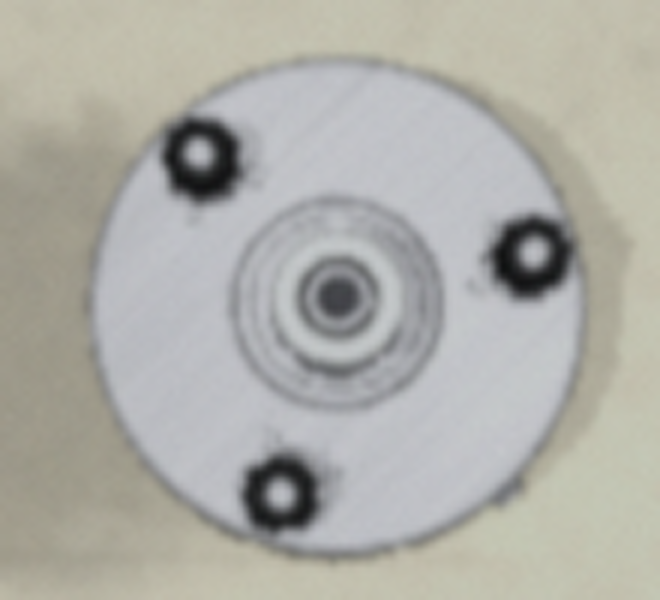

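Crop: knob tops at (200,155), (532,255) and (281,492) in 6x pixels, collar at (338,297), and the outlet stub at (510,490). Knob 1 is therefore the upper-left one. Next I retract, swing clear of the stirrer, and check with the wrist camera.

```bash
python3 - <<'E'
from h import *
c=get_calibration("top")
K=[]
for X,Y in((200,155),(532,255),(281,492)):
    K.append(atz(c,((X+.5)/6-.5+280,(Y+.5)/6-.5+215),.124)[:2])
K=np.array(K);C=K.mean(0);print(K.round(4),C.round(4),np.linalg.norm(K-C,axis=1).round(4))
print("rim",atz(c,((338.5)/6-.5+280,(304.5)/6-.5+215),.086).round(4))
d=observe()["tcp_rot"]
move_l([.135,.375,.30],.3)
q=observe()["q"].copy();q[0]=np.arctan2(C[1],C[0]);set_joints(q)
y=q[0]+np.pi/2
movep([C[0]-.04,C[1],.34],[np.pi,0,y])
o=observe();print(o["time_s"],o["q"].round(3),o["eef_pos"],o["ft_force"])
cal=get_calibration("wrist");im,dep=get_image("wrist")
np.save("pics/w.npy",dep);np.save("pics/wcal.npy",cal,allow_pickle=True)
cv2.imwrite("pics/w.png",im[:,:,::-1])
E
```

```text
[[ 0.5843 -0.0835]
 [ 0.5457 -0.2121]
 [ 0.4544 -0.1154]] [ 0.5281 -0.137 ] [0.0775 0.0771 0.0768]
rim [ 0.5283 -0.1375  0.086 ]
3.5333 [-0.428 -0.119  1.613  0.     1.649 -0.176] [ 0.48812728 -0.13629764  0.33953319] [ 0.03888631 -0.18050457  0.69517429]
```

View pics/w.png

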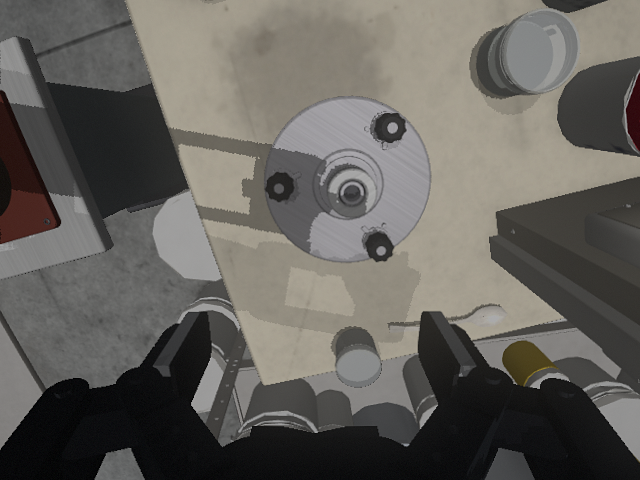

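Wrist picture: the knob-top bright spots are at about (393,128), (381,251) and (278,188), and the spigot top at (352,192).

```bash
python3 - <<'E'
from h import *
cal=np.load("pics/wcal.npy",allow_pickle=True).item()
K=np.array([atz(cal,uv,.124)[:2] for uv in((393,128),(381,251),(278,188))])
C=K.mean(0);print(K.round(4),C.round(4),np.linalg.norm(K-C,axis=1).round(4)); print(atz(cal,(352,192),.138))
o=observe()
for p in ((.5843,-.0835),(.5457,-.2121),(.4544,-.1154)):
    b=np.arctan2(p[1],p[0])
    for y0 in (2.2,0.7): 
        q=inverse_kinematics([*p,.095],[np.pi,0,y0]);print(p,y0,None if q is None else np.round(q,2))
E
```

```text
[[ 0.5856 -0.0852]
 [ 0.5466 -0.2151]
 [ 0.4526 -0.1158]] [ 0.5283 -0.1387] [0.0784 0.0786 0.0791]
[ 0.52865266 -0.13727323  0.138     ]
(0.5843, -0.0835) 2.2 [-0.28  0.23  1.71  0.    1.2  -0.9 ]
(0.5843, -0.0835) 0.7 [-0.28  0.23  1.71 -0.    1.2   0.6 ]
(0.5457, -0.2121) 2.2 [-0.51  0.22  1.72  0.    1.2  -1.13]
(0.5457, -0.2121) 0.7 [-0.51  0.22  1.72 -0.    1.2   0.37]
(0.4544, -0.1154) 2.2 [-0.42 -0.06  2.02  0.    1.18 -1.05]
(0.4544, -0.1154) 0.7 [-0.42 -0.06  2.02 -0.    1.18  0.45]
```

```bash
cat >>h.py <<'E'
C=np.array([.5283,-.1375])
Kt=np.array([[.5843,-.0835],[.5457,-.2121],[.4544,-.1154]]);Kw=np.array([[.5856,-.0852],[.5466,-.2151],[.4526,-.1158]])
v=((Kt+Kw)/2-C);ang=np.arctan2(v[:,1],v[:,0])-np.array([0,-2*np.pi/3,2*np.pi/3])
a=np.arctan2(np.sin(ang-ang[0]).mean(),1)+ang[0]
def knob(k):  # k 0..2 in list order
    t=a+[0,-2*np.pi/3,2*np.pi/3][k];return C+.078*np.array([np.cos(t),np.sin(t)])
def turn_knob(k,y0=2.2,lim=1.45,tmax=.45):
    p=knob(k);gripper_to(.06)
    movep([*p,.20],[np.pi,0,y0]);
    hit=move_l([*p,.096],.12,max_force=10);print("k",k,p.round(4),"hit",hit,observe()["eef_pos"].round(4))
    if hit: return
    gripper_to(.0,30);o=observe();print("grip",o["opening"].round(4),o["grasp_force"],o["ft_force"].round(1),o["torque"].round(2))
    q=inverse_kinematics([*p,.096],[np.pi,0,y0]);t0=o["torque"][2];L=[]
    for i in range(int(lim/.1)):
        q[5]+=.1;set_joints(q);o=observe();t=o["torque"][2]-t0;L.append(round(float(t),2))
        if abs(t)>tmax:break
    print(L,o["ft_force"].round(1),o["time_s"])
    gripper_to(.06);p2=observe()["eef_pos"];move_l([p2[0],p2[1],.20],.2)
E
python3 - <<'E'
from h import *
print(np.degrees(ang).round(2),a)
turn_knob(0)
cal=get_calibration("wrist")
E
```

```text
[43.17 43.2  43.68] 0.7566344015043022
k 0 [ 0.585 -0.084] hit False [ 0.5858 -0.0842  0.0971]Traceback (most recent call last):
  File "<stdin>", line 3, in <module>
  File "h.py", line 21, in turn_knob
    gripper_to(.0,30);o=observe();print("grip",o["opening"].round(4),o["grasp_force"],o["ft_force"].round(1),o["torque"].round(2))
                                               ^^^^^^^^^^^^^^^^^^
AttributeError: 'float' object has no attribute 'round'
```

```bash
sed -i 's/o\["opening"\].round(4)/round(o["opening"],4)/; s/^    if hit: return/    if hit: return\n    grip_turn(p,y0,lim,tmax)\ndef grip_turn(p,y0=2.2,lim=1.45,tmax=.45):/' h.py
python3 - <<'E'
from h import *
grip_turn(knob(0))
E
```

```text
grip 0.0001 0.0 [-0.6  0.6  0.7] [-0.    0.03  0.03]
[-0.04, -0.03, -0.03, -0.03, -0.03, -0.01, -0.03, -0.03, 0.02, -0.03, -0.03, 0.03, -0.05, -0.02] [ 0.6  0.1 -0. ] 10.0333
```

The fingers shut on nothing, so I look.

```bash
python3 - <<'E'
from h import *
o=observe();print(o["eef_pos"],o["opening"],o["tcp_rot"])
cal=get_calibration("wrist");im,dep=get_image("wrist");im2,_=get_image("side")
v=np.hstack([im[:,:,::-1],cv2.resize(im2[180:340,220:400,::-1],None,fx=3,fy=3,interpolation=cv2.INTER_CUBIC)])
v=np.hstack([cv2.resize(im[:,:,::-1],(440,330)),cv2.resize(im2[200:350,220:380,::-1],(352,330),interpolation=cv2.INTER_CUBIC)])
cv2.imwrite("pics/b.png",v)
E
```

```text
[ 0.5844331  -0.08381993  0.19891728] 0.059689059495673165 [-3.14048418e+00  6.04457056e-04  8.00037123e-01]
```

View pics/b.png

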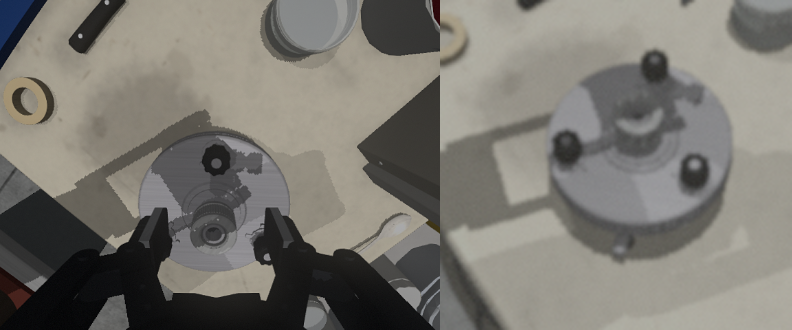

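```bash
python3 - <<'E'
from h import *
def proj(cal,P):
    T=np.linalg.inv(cal["world_from_camera"]);r=cv2.Rodrigues(T[:3,:3])[0]
    return cv2.projectPoints(np.array([P],float),r,T[:3,3],cal["intrinsics"],cal["dist_coeffs"])[0].ravel().round(0)
o=observe()
for n,f in(("wrist",lambda p:p*440/640),("side",lambda p:(p-[220,200])*2.2+[440,0])):
    cal=get_calibration(n);print(n,"tcp",f(proj(cal,o["eef_pos"])),[f(proj(cal,[*knob(k),.124])).round() for k in range(3)],"axis",f(proj(cal,[*C,.138])))
print(get_calibration("wrist")["world_from_camera"].round(3))
E
```

```text
wrist tcp [215.875  191.8125] [array([217., 162.]), array([268., 256.]), array([157., 252.])] axis [213.8125 233.75  ]
side tcp [653.4  17.6] [array([656.,  57.]), array([695., 163.]), array([565., 139.])] axis [638.  112.2]
[[ 0.717 -0.66  -0.224  0.641]
 [-0.697 -0.68  -0.225 -0.026]
 [-0.004  0.318 -0.948  0.377]
 [ 0.     0.     0.     1.   ]]
```

```bash
python3 - <<'E'
from h import *
im,_=get_image("side");t,_=get_image("top")
cv2.imwrite("pics/s2.png",np.hstack([cv2.resize(im[60:360,150:550,::-1],(400,300)),cv2.resize(t[100:400,150:550,::-1],(400,300))]))
E
```

```text
(no output)
```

View pics/s2.png

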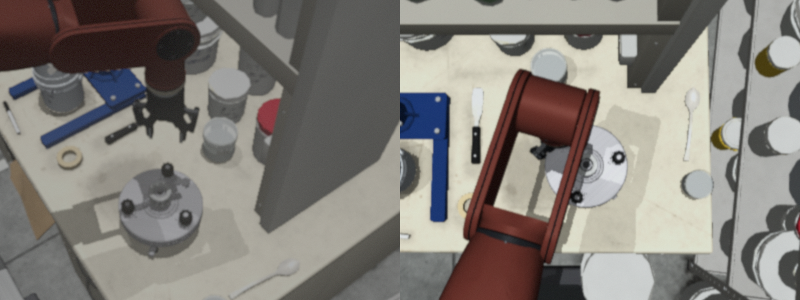

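The side view puts the fingertips around row 197, well above the row 208 projected for the TCP. I'll measure the fingertips in the wrist depth image, both open and shut.

```bash
python3 - <<'E'
from h import *
def cloud(n):
    cal=get_calibration(n);o=observe();_,d=get_image(n)
    v,u=np.nonzero(d>0.02)
    p=cv2.undistortPoints(np.stack([u,v],1).astype(float)[:,None],cal["intrinsics"],cal["dist_coeffs"])[:,0]
    P=np.c_[p,np.ones(len(p))]*d[v,u][:,None];T=cal["world_from_camera"]
    return P@T[:3,:3].T+T[:3,3],o,np.c_[u,v]
from scipy.spatial.transform import Rotation as R
for op in(.06,.03,.0):
    gripper_to(op)
    for n in("wrist","side"):
        W,o,uv=cloud(n);L=R.from_euler("xyz",o["tcp_rot"]).inv().apply(W-o["eef_pos"])
        m=(np.abs(L[:,0])<.03)&(np.abs(L[:,1])<.08)&(L[:,2]>-.08)&(L[:,2]<.03)
        l=L[m];print(op,o["opening"],n,m.sum(),"z max/99%",l[:,2].max().round(4),np.percentile(l[:,2],99).round(4) ,"tip mean",l[l[:,2]>np.percentile(l[:,2],95)].mean(0).round(4), "y range",l[:,1].min().round(3),l[:,1].max().round(3))
E
```

```text
0.06 0.06028425708000142 wrist 5578 z max/99% -0.0414 -0.0439 tip mean [ 0.0017 -0.     -0.0453] y range -0.044 0.044
0.06 0.060161168368455094 side 138 z max/99% -0.0418 -0.043 tip mean [-0.0069 -0.024  -0.0437] y range -0.045 0.043
0.03 0.03004581789614678 wrist 4948 z max/99% -0.0367 -0.0403 tip mean [ 0.0044  0.0004 -0.042 ] y range -0.035 0.034
0.03 0.029987341153779483 side 162 z max/99% -0.0353 -0.0381 tip mean [-0.0076 -0.0101 -0.0391] y range -0.033 0.037
0.0 9.165587067864958e-05 wrist 3816 z max/99% -0.0398 -0.0416 tip mean [ 0.01    0.0005 -0.0431] y range -0.021 0.021
0.0 0.00014751434676369546 side 145 z max/99% -0.0346 -0.039 tip mean [-0.0104 -0.0015 -0.0396] y range -0.03 0.017
```

Both cameras agree that the real fingertips sit about 37 mm behind the reported TCP at 30 mm opening, so the tool is shorter than reported. I'll command z 37 mm lower to compensate.

```bash
sed -i 's/\.096\]/.060]/g; s/,\.20\]/,.17]/g' h.py; grep -n "060\|17\]" h.py
python3 - <<'E'
from h import *
turn_knob(0)
print(observe()["time_s"])
E
```

```text
18:    movep([*p,.17],[np.pi,0,y0]);
19:    hit=move_l([*p,.060],.12,max_force=10);print("k",k,p.round(4),"hit",hit,observe()["eef_pos"].round(4))
24:    q=inverse_kinematics([*p,.060],[np.pi,0,y0]);t0=o["torque"][2];L=[]
29:    gripper_to(.06);p2=observe()["eef_pos"];move_l([p2[0],p2[1],.17],.2)
k 0 [ 0.585 -0.084] hit False [ 0.5858 -0.0842  0.0609]
grip 0.0291 29.553780555725098 [-3.5 -1.   5.3] [-0.16  0.48  0.06]
[-0.13, -0.12, -0.15, -0.1, -0.13, -0.17, -0.12, -0.19, -0.11, -0.19, -0.14, -0.11, -0.06, 0.22] [-5.8  1.2  7.5] 19.625
20.725
```

```bash
sed -i 's/range(int(lim\/.1))/range(round(lim\/.15))/; s/q\[5\]+=.1;/q[5]+=.15;/; s/if abs(t)>tmax:break/if i>0 and t-np.median(L[:-1])>tmax:break/; s/lim=1.45,tmax=.45/lim=1.65,tmax=.35/g' h.py
python3 - <<'E'
from h import *
turn_knob(0,1.5,.6)
turn_knob(1)
print(observe()["time_s"])
E
```

```text
k 0 [ 0.585 -0.084] hit False [ 0.5858 -0.0842  0.061 ]
grip 0.029 29.809754490852356 [-4.8  0.5  7.6] [0.08 0.87 0.01]
[-0.04, 0.02, -0.1, 0.03] [-5.6  0.5  6.2] 24.1583
k 1 [ 0.5463 -0.2134] hit False [ 0.5471 -0.2138  0.061 ]
grip 0.0289 29.55849677324295 [0.2 0.5 4.3] [ 0.09  0.03 -0.06]
[0.01, 0.04, -0.04, -0.01, -0.02, -0.04, 0.0, -0.0, -0.0, -0.02, -0.01] [-3.8 -0.2  5.3] 31.2167
32.3167
```

```bash
sed -i 's/gripper_to(.0,30)/gripper_to(.0,G)/; s/^C=np/G=60\nC=np/' h.py
python3 - <<'E'
from h import *
turn_knob(2)
y=-.254+np.pi/2
movep([C[0]-.05,C[1],.24],[np.pi,0,y])
o=observe();print(o["time_s"])
cal=get_calibration("wrist");im,dep=get_image("wrist")
cv2.imwrite("pics/w2full.png",im[:,:,::-1]);np.save("pics/w2cal.npy",cal,allow_pickle=True)
a1=cv2.imread("pics/w.png")
def crops(img,cal,s):
    T=np.linalg.inv(cal["world_from_camera"]);r=cv2.Rodrigues(T[:3,:3])[0];out=[]
    for k in range(3):
        u,v=cv2.projectPoints(np.array([[*knob(k),.095]]),r,T[:3,3],cal["intrinsics"],cal["dist_coeffs"])[0].ravel().astype(int)
        out.append(cv2.resize(img[v-s:v+s,u-s:u+s],(260,260),interpolation=cv2.INTER_CUBIC))
    return np.hstack(out)
c0=np.load("pics/wcal.npy",allow_pickle=True).item()
cv2.imwrite("pics/cmp.png",np.vstack([crops(a1,c0,26),crops(im[:,:,::-1],cal,35)]))
E
```

```text
k 2 [ 0.4536 -0.1152] hit False [ 0.4542 -0.1154  0.0608]
grip 0.028 58.83535623550415 [-4.7 -1.5  6.4] [-0.16  0.61  0.03]
[-0.1, -0.09, -0.12, -0.16, -0.11, -0.1, -0.08, -0.1, 0.47] [-7.1 -3.1  7.7] 37.7833
39.4333
```

View pics/cmp.png

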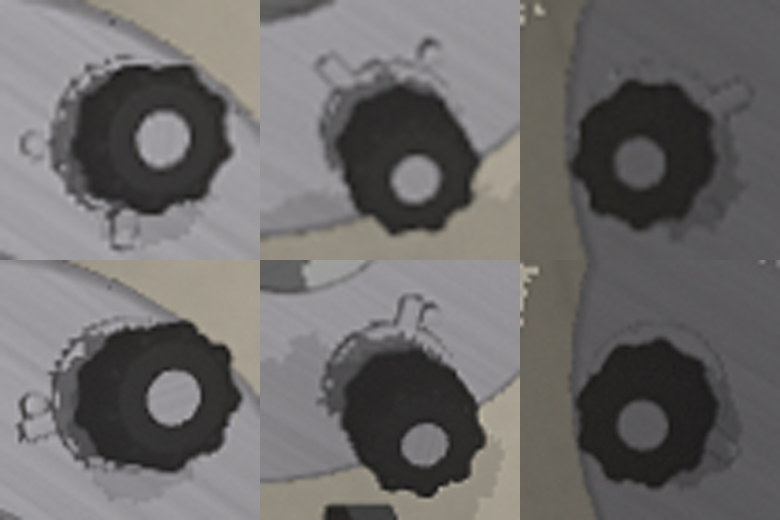

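Both fitted arms now lie against the stop studs on knob 1 (left) and knob 2 (middle). Knob 3 showed a clear torque jump at its stop. I'll re-check knob 2 with the firmer grip, then do the collar.

```bash
cat >col.py <<'E'
from h import *
turn_knob(1,1.5,.45)
y0=2.2;gripper_to(.07)
movep([*C,.17],[np.pi,0,y0]);F=observe()["ft_force"][2]
print("hit",move_l([*C,.076],.12,max_force=8))
gripper_to(0,50);o=observe();z0=o["eef_pos"][2];zc=.076;print(o["opening"],z0,F,o["ft_force"].round(1),o["time_s"])
y=y0;z=zc
for i in range(18):
    o=observe();f=o["ft_force"][2]-F
    if f<4:
        move_l([*C,z-.010],.03,rotation=[np.pi,0,y],max_force=6-f);o=observe();z=o["eef_pos"][2]-(z0-zc)
    print(i,round(y,2),round(f,1),o["ft_force"].round(1),o["torque"].round(2)[2],round(o["eef_pos"][2],4),o["time_s"])
    if z0-o["eef_pos"][2]>.004 or o["time_s"]>60: break
    y-=.12;move_l([*C,z],.1,rotation=[np.pi,0,y])
E
python3 col.py
```

```text
k 1 [ 0.5463 -0.2134] hit False [ 0.5471 -0.2138  0.0611]
grip 0.0284 58.93607139587402 [-3.   0.5  6.4] [0.17 0.47 0.01]
[-0.11, -0.07, -0.14] [-3.5 -0.8  5.9] 42.5167
hit False
0.05083723010469464 0.07744335248704214 -0.5318825860839242 [2.7 1.3 5.4] 46.1083
0 2.2 5.9 [2.7 1.3 5.4] 0.0 0.0774 46.1083
1 2.08 5.4 [-0.6 -2.2  4.9] -0.16 0.0767 46.375
2 1.96 -1.2 [1.6 0.8 1.5] -0.04 0.0681 46.9667
```

The collar dropped after 0.24 rad. Before pushing home I check the knob stops, knob 2 above all.

```bash
python3 - <<'E'
from h import *
cal=get_calibration("wrist");im,d=get_image("wrist");sc=get_calibration("side");s,_=get_image("side")
def crops(img,cal,sz):
    T=np.linalg.inv(cal["world_from_camera"]);r=cv2.Rodrigues(T[:3,:3])[0];out=[]
    for k in range(3):
        u,v=cv2.projectPoints(np.array([[*knob(k),.095]]),r,T[:3,3],cal["intrinsics"],cal["dist_coeffs"])[0].ravel().astype(int)
        print(u,v);u=np.clip(u,sz,640-sz);v=np.clip(v,sz,480-sz)
        out.append(cv2.resize(img[v-sz:v+sz,u-sz:u+sz],(260,260),interpolation=cv2.INTER_CUBIC))
    return np.hstack(out)
w2=cv2.imread("pics/w2full.png");c2=np.load("pics/w2cal.npy",allow_pickle=True).item()
cv2.imwrite("pics/k2.png",np.vstack([crops(im[:,:,::-1],cal,70),crops(s[:,:,::-1],sc,22)]))
E
```

```text
477 244
291 428
171 197
318 233
335 280
278 269
```

View pics/k2.png

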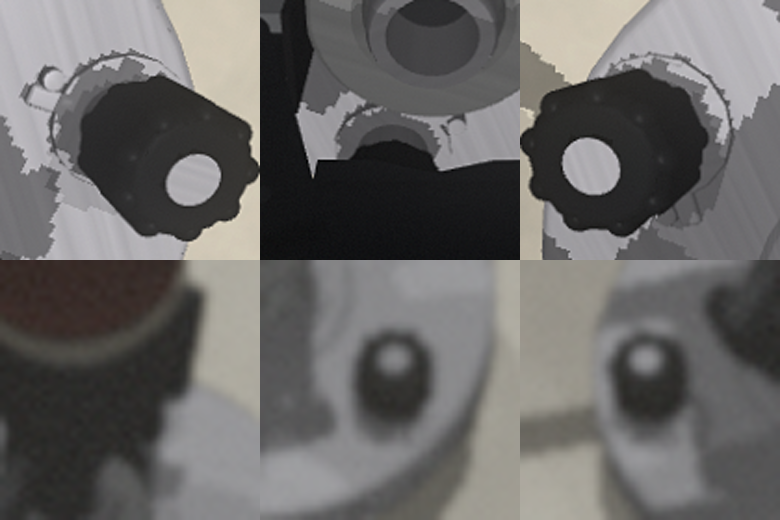

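Knob 1's arm is on its stud at (45,85). Knob 2 is mostly hidden by the gripper, so I enlarge it with contrast next to the earlier picture, plus knob 3.

```bash
python3 - <<'E'
from h import *
im,_=get_image("wrist");im=im[:,:,::-1]
w2=cv2.imread("pics/w2full.png");c2=np.load("pics/w2cal.npy",allow_pickle=True).item()
def pr(cal,k):
    T=np.linalg.inv(cal["world_from_camera"]);r=cv2.Rodrigues(T[:3,:3])[0]
    return cv2.projectPoints(np.array([[*knob(k),.088]]),r,T[:3,3],cal["intrinsics"],cal["dist_coeffs"])[0].ravel().astype(int)
def cr(I,u,v,s):
    c=I[max(v-s,0):v+s,u-s:u+s].astype(float);c=np.clip((c-25)*1.8,0,255).astype(np.uint8)
    return cv2.resize(c,(390,290),interpolation=cv2.INTER_CUBIC)
u,v=pr(c2,1);a_=cr(w2,u,v-10,32);u,v=pr(c2,2);b=cr(w2,u,v,32)
c=cr(im,300,395,45);d=cr(im,190,210,50)
cv2.imwrite("pics/k3.png",np.vstack([np.hstack([a_,b]),np.hstack([c,d])]))
E
```

```text
(no output)
```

View pics/k3.png

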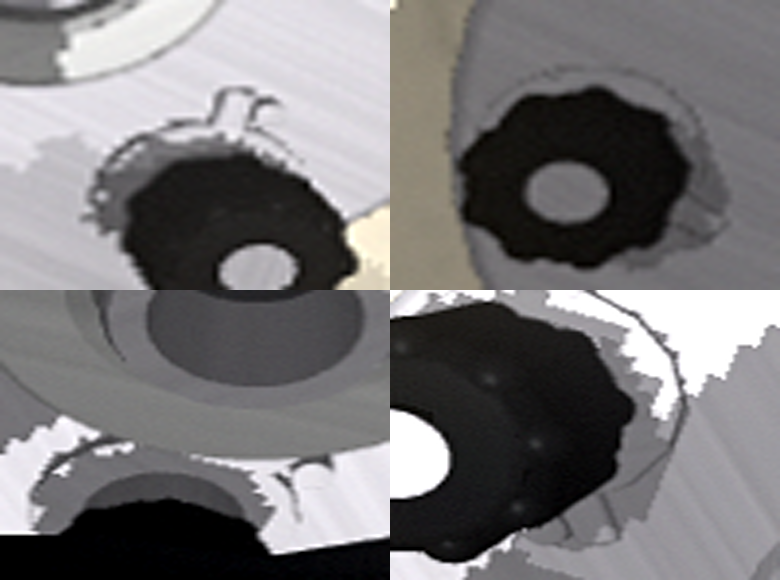

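Knobs 1 and 2 have their arms on the studs. On knob 3 the arm is in the right place and the torque jump confirms the stop. Now I push the collar home.

```bash
python3 - <<'E'
from h import *
o=observe();y=o["tcp_rot"][2];print(o["eef_pos"],o["ft_force"].round(1),y)
h=move_l([*C,.045],.03,rotation=[np.pi,0,1.96],max_force=25)
hold(.5);o=observe();print(h,o["eef_pos"].round(4),o["ft_force"].round(1),o["grasp_force"],o["opening"],o["time_s"])
E
```

```text
[ 0.52891602 -0.13830541  0.06857052] [1.4 0.3 2.3] 1.960916736150971
True [ 0.529  -0.1383  0.064 ] [-1.7  0.2  5.8] 53.18533449169081 0.05089477264105896 48.0167
```

```bash
python3 - <<'E'
from h import *
z=.064-.0012
for i in range(8):
    z-=.0006;move_l([*C,z],.02,rotation=[np.pi,0,1.96]);hold(.2);o=observe();print(round(z,4),o["eef_pos"].round(4),o["ft_force"].round(1))
    if o["ft_force"][2]>22:break
hold(.5);o=observe();print(o["eef_pos"].round(4),o["ft_force"].round(1),o["grasp_force"],o["time_s"])
E
```

```text
0.0622 [ 0.529  -0.1383  0.0637] [-2.5 -1.3 10.3]
0.0616 [ 0.529  -0.1383  0.0637] [-3.1  0.7 14.7]
0.061 [ 0.529  -0.1383  0.0637] [-5.4  1.  16.7]
0.0604 [ 0.529  -0.1383  0.0637] [-6.6  1.6 21.3]
0.0598 [ 0.529  -0.1383  0.0636] [-9.3  2.1 25.5]
[ 0.529  -0.1383  0.0636] [-9.2  2.3 26.2] 55.32211554611422 50.7667
```

```bash
python3 - <<'E'
from h import *
cal=get_calibration("wrist");_,d=get_image("wrist")
v,u=np.nonzero(d>.05);p=cv2.undistortPoints(np.stack([u,v],1).astype(float)[:,None],cal["intrinsics"],cal["dist_coeffs"])[:,0]
T=cal["world_from_camera"];P=(np.c_[p,np.ones(len(p))]*d[v,u][:,None])@T[:3,:3].T+T[:3,3]
r=np.linalg.norm(P[:,:2]-C,axis=1);print("collar top z",np.percentile(P[(r>.018)&(r<.024)&(P[:,2]<.15)][:,2],[25,50,75]).round(4))
m=(r>.045)&(r<.06);print("cover z",np.median(P[m][:,2]).round(4))
print(job_done())
E
```

```text
collar top z [0.1284 0.1287 0.1291]
cover z 0.1594
the job is handed in; nothing more can be done
None
```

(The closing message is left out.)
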